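Release the ratchet clamp and take out the power brick

TASK

Flick the sprung pawl off the ratchet wheel of the bench clamp so that it snaps over and stays off, then take the crank by its black handle and ease the drum back slowly, over two seconds or more, until it meets its stop and the jaw is fully open. Then lift the black power brick out and set it down flat and gently, without dropping it, wholly on the grey cover plate and lengthways along it. Leave the pawl off and the jaw open, and do not disturb the teal box, the white bottle or the mouse.

Things in the scene. Friction and masses are not known exactly. Their poses are not given: they have to be found in the camera images.
- ratchet_clamp: Ratchet clamp, fixed to the bench: grey base plate 410 mm long (its x, -195 to +215 mm), 12 mm thick; origin at bench height, z up. At its -x end a fixed aluminium jaw (to x = -165, 50 mm high), then the power brick on a pad 36 mm wide, top at z = 20 mm, then the sliding jaw (58 mm high), whose lip overlaps 14 mm of the brick until it slides away to +x, then the drum.
- drum_axis (a point): Foot of the drum's upright axis, at x = 95, y = 0 mm in the clamp's frame, bench height, clamp's axes. Round it: toothed ratchet wheel 100 mm in diameter, top at z = 52 mm; a small drum, top at 71 mm; crank arm at z = 71 to 79 mm. Turning it counter-clockwise seen from above opens the jaw through a rack, 20 mm a radian.
- drum (a joint): Angle of drum and crank, rad: 0 = wound up, jaw closed on the brick (start); grows counter-clockwise seen from above as the drum is eased back; 1.75 = the stop, jaw fully open (35 mm). Friction holds it wherever it is left; about 5 N at the handle turns it. While the pawl is on, a tooth blocks it after about 0.03 rad.
- crank_grip (a point): Point at z = 110 mm on the crank's upright black handle, a round post 22 mm in diameter from z = 79 to 135 mm, 60 mm from the drum's axis, which may turn in the fingers. It moves with the crank: about the drum's axis it starts at 190 degrees from the clamp's +x and ends at 290 degrees.
- pawl (a joint): Angle of the pawl, rad: 0 = nose in the ratchet wheel (start); grows counter-clockwise seen from above; 0.6 = fully off (its stop). An over-centre spring pushes it back to 0 when below 0.25 and snaps it to 0.6 when above, where it stays; about 3 N at the tab overcomes it.
- pawl_tab (a point): Point at z = 76 mm on the pawl's upright tab, a round steel post 16 mm in diameter, z = 51 to 90 mm, 45 mm from the pawl's upright pivot (at x = 145, y = 50 mm in the clamp's frame). With the pawl on it stands at x = 190, y = 50 mm; pushing it about 26 mm round the pivot, along the clamp's +y and a little to -x, flicks the pawl off. It moves with the pawl.
- power_brick: Plain black power brick, 48 mm (its x) by 112 mm (its y) by 30 mm high, 0.15 to 0.32 kg, loose; origin at the centre of its underside. It starts between the jaws with its long side along the clamp's x.
- cover_plate: Flat grey sheet cover lying on the bench, fixed, 110 mm (its x) by 190 mm (its y), top at z = 10 mm; origin under its centre at bench height.
- foam_box: Teal lidded box, 94 x 119 x 47 mm, a bystander behind the work; origin under its centre.
- white_bottle: White bottle with a blue cap, 64 mm in diameter, 126 mm high, a bystander; origin under its centre.
- mouse: Black computer mouse, 100 x 62 x 39 mm, a bystander at the left; origin under its centre.
Not all that is in view belongs to the job. What is shaped like the power_brick but green or red is not meant.

How it is judged:
By the outcome, as a careful person would: the job done as asked, in the order asked, and still so for the second after the job is handed in, with the robot touching nothing.
It also fails if it takes over 72 s, if anything falls off the work surface, if the arm or the gripper's body presses on something with over 40 N, if the wrist force passes 120 N, or if a joint passes its speed limit or range.

ROBOT

A 6-joint arm with a two-finger parallel gripper is mounted at the origin on a cart in front of the work surface, level with it; the furniture and walls round the work are solid. World frame = base frame: x ahead of the robot, y to its left, z up, the work surface at z = 0. Lengths are in m, angles in rad, forces in N, time in s.
With the tool pointing down it reaches from about 0.25 to 0.775 m from the base axis. Payload 4 kg.
Tool frame: the origin (TCP) lies at the very end of the fingers, on their centre line; the grasp point (between the pads) lies 19 mm behind it; z points along the fingers, y is the line along which they close (so a half turn about z gives the same grasp; the last joint's range is limited). The gripper opens to 94 mm and grips with 3 to 60 N. Pads are 16 mm wide; open, the fingers measure 119 mm over their backs; the gripper's body (75 mm by 177 mm) begins 78 mm behind the grasp point.
Start: joints at [1.002, 0.087, 1.371, -0, 1.684, -0.103], TCP at [0.247, 0.491, 0.206] pointing down, gripper open.
Joint ranges: [-3.1, 3.1], [-0.76, 2.03], [0.27, 2.55], [-1.08, 4.22], [0.17, 2.65], [-2.57, 2.57]. Speed limits (rad/s): [2.79, 2.79, 3.14, 3.14, 3.14, 3.14].

INTERFACE

Orientations are given as [roll, pitch, yaw] about the fixed x, y, z axes, in that order (R = Rz(yaw) Ry(pitch) Rx(roll)).
In Python, from bench import robot, snapshot, finder gives the robot as it stands.
- The arm moves only by the tool drive_tool, never from a script. Its argument "deltas" is text: rows parted by semicolons, each of 7 numbers parted by spaces: the shift along the tool's x, y, z each as a share of 100 mm, from -1 to 1, then the turn, a rotation vector about the tool's x, y, z each as a share of 90 degrees, from -1 to 1, then the finger opening in mm, from 0 to 94. In form: tx ty tz rx ry rz gripper; .... A call has 1 to 5 rows; each row is the pose to reach, as a shift and turn from the pose commanded when the call began, along the tool's axes at that moment; what a row does not reach only later rows make up. A row lasts 1/10 s, in which the tool goes at most 50 mm and 8.59 degrees, less where a joint would pass 70% of its speed; a pose out of reach is approached as far as the arm can. A call with a number of a shift or a turn outside -1 to 1 is refused whole. A call with a gripper value outside its range is refused whole. The fingers move at their own pace and stop on an object; the grip force is fixed at half the most. Time passes only in rows, so rows that repeat a pose let the fingers close. It gives the time, the measured TCP pose, the force, the opening and the grip force at its end, in the units of the state.
- robot.get_obs(): the state, without advancing time (a new reading comes with each control period).
- snapshot(name): name is "scene" or "top"; returns a dict with "img" (420x560x3 uint8, red, green, blue), "fx", "fy", "cx", "cy" (pixels), "T" (4x4, takes a point from camera to world coordinates). Camera axes: x right, y up, looking along -z (the intrinsics and any distortion apply to the point x, -y, -z); pixel columns grow to the right and rows downward; lengths in m; the calibration is good to about 2 mm. A picture is of the moment at which its call begins. There is no depth.
- robot.close_job(): hands the job in; it is judged then, once.
Trained networks look in the newest picture that a camera, given by its name, has taken for a name from the list of things; names that differ only in an ending like _2 or _b are one class to them, and where a whole thing is asked for, a point or a joint stands for the part that bears it (a point fixed in the world has none). Each returns a list of dicts, best first, with "confidence" (0 to 1); they miss things now and then, are a little off and sometimes report something else, mostly with a low value. They report only what shows in the picture. A call takes as long as a camera call. They do not tell look-alikes from the thing itself.
- finder.look_for(camera, thing): "xy" ([column, row] in pixels, amid what is visible of it).
- finder.masks_of(camera, thing): "region" (420x560 bool, what is visible of it) and "xy" ([column, row] in pixels, amid what is visible of it).
- finder.landmark_of(camera, thing): "xy" ([column, row] in pixels: a listed point, or the origin of a listed thing).
The state is a dict: "time": time; "joint_positions": joint angles; "qvel": joint speeds; "joint_torque": joint torques, N m; "tool_pos": TCP position; "ee_rot": TCP orientation; "wrist_force": force on the tool from outside, world axes, zero at the start; "wrist_torque": the same for the moment, N m; "width": finger opening in m; "finger_force": force on a finger pad.
Only numpy, scipy, OpenCV 4.12 (cv2) and the standard library are available. Lean on these libraries where they do the work, as an engineer would, in place of code of your own. Each camera call takes 0.05 s, during which the arm holds its last target. There are 200 camera calls.

## Working session

There is one attempt and no reset: what is moved stays moved. The work goes in short steps, Python scripts to look and compute and a tool call to move; the robot and the scene stay as the last step left them, time stands still between calls to the robot, and variables do not carry over. Pictures are saved under pics/ and viewed, at most 13 in all, crops included, and the job is handed in when it is done.

Besides the shell and the picture viewer there is one more tool, called after "Emit:" as name(argument=value, ...) on one line, values as JSON. drive_tool: Moves the arm, as the interface text tells. Shift numbers are shares of 100 mm and turn numbers shares of 90 degrees, none past 1 either way. Its arguments: {"type":"object","properties":{"deltas":{"type":"string"}},"required":["deltas"]}

```bash
ls; mkdir -p pics; cat > h.py <<'E'
from bench import robot, snapshot, finder
import numpy as np, cv2
def save(s,n): cv2.imwrite('pics/'+n+'.png',cv2.cvtColor(s['img'],cv2.COLOR_RGB2BGR))
def ray(s,xy):
    d=np.array([(xy[0]-s['cx'])/s['fx'],-(xy[1]-s['cy'])/s['fy'],-1.]);T=np.array(s['T'])
    return T[:3,3],T[:3,:3]@d
def at(s,xy,z):
    o,d=ray(s,xy);return o+d*(z-o[2])/d[2]
def px(s,P):
    T=np.array(s['T']);p=T[:3,:3].T@(np.array(P)-T[:3,3])
    return np.array([s['cx']+s['fx']*p[0]/-p[2],s['cy']-s['fy']*p[1]/-p[2]])
E
python3 - <<'E'
from h import *
for c in ['scene','top']:
    s=snapshot(c);save(s,c+'0');print(c,s.keys(),np.round(np.array(s['T'])[:3,3],3))
    for n,z in [('ratchet_clamp',0),('drum_axis',0),('crank_grip',.11),('pawl_tab',.076),('power_brick',.02),('cover_plate',0),('foam_box',0),('white_bottle',0),('mouse',0)]:
        for r in finder.landmark_of(c,n)[:3]: print(n,np.round(r['xy'],1),round(r['confidence'],2),np.round(at(s,r['xy'],z),3))
o=robot.get_obs();print(o['tool_pos'],o['ee_rot'],o['time'],o['width'])
E
```

```text
pics
scene dict_keys(['img', 'fx', 'fy', 'cx', 'cy', 'T']) [ 0.038 -1.04   0.861]
ratchet_clamp [268.7 238.9] 0.88 [0.53  0.093 0.   ]
ratchet_clamp [230.5 200.6] 0.55 [0.495 0.418 0.   ]
drum_axis [257.7 224.9] 0.85 [0.529 0.196 0.   ]
crank_grip [268.8 204.3] 0.71 [0.556 0.151 0.11 ]
pawl_tab [229.8 201.3] 0.53 [0.45  0.286 0.076]
power_brick [285.8 244.4] 0.7 [0.56  0.011 0.02 ]
power_brick [314.1 218.5] 0.69 [0.735 0.122 0.02 ]
power_brick [241.3 259.1] 0.56 [ 0.388 -0.005  0.02 ]
cover_plate [315.1 285.2] 0.75 [ 0.562 -0.2    0.   ]
cover_plate [289.4 245. ] 0.27 [0.583 0.028 0.   ]
foam_box [341.  238.5] 0.83 [ 0.776 -0.013  0.   ]
white_bottle [284.7 195.7] 0.9 [0.725 0.366 0.   ]
mouse [227.  197.3] 0.47 [0.491 0.452 0.   ]
top dict_keys(['img', 'fx', 'fy', 'cx', 'cy', 'T']) [0.491 0.033 1.22 ]
ratchet_clamp [263.8 222.8] 0.9 [0.529 0.113 0.   ]
drum_axis [233.  227.7] 0.72 [0.512 0.209 0.   ]
crank_grip [249.2 219.3] 0.94 [0.535 0.148 0.11 ]
crank_grip [202.6 249.3] 0.17 [0.448 0.279 0.11 ]
pawl_tab [203.6 250.8] 0.67 [0.442 0.284 0.076]
power_brick [254.1 151.4] 0.87 [0.751 0.145 0.02 ]
power_brick [297.2 214. ] 0.73 [0.556 0.009 0.02 ]
power_brick [417.6 227.1] 0.66 [ 0.52  -0.358  0.02 ]
cover_plate [358.1 214.9] 0.6 [ 0.556 -0.181  0.   ]
foam_box [305. 155.] 0.6 [ 0.744 -0.015  0.   ]
white_bottle [188.6 155.4] 0.59 [0.741 0.356 0.   ]
mouse [233.1 224. ] 0.65 [0.524 0.209 0.   ]
mouse [145.7 236.1] 0.64 [0.483 0.485 0.   ]
mouse [263.8 220.5] 0.36 [0.536 0.113 0.   ]
[0.24704483 0.49140484 0.20550054] [3.14151947e+00 3.99174300e-05 2.67576760e+00] 1.0 0.09421434410371231
```

```bash
python3 - <<'E'
import cv2
a=cv2.imread('pics/top0.png');cv2.imwrite('pics/top0c.png',cv2.resize(a[110:310,120:400],(800,571),interpolation=cv2.INTER_CUBIC))
E
```

```text
(no output)
```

View pics/top0c.png

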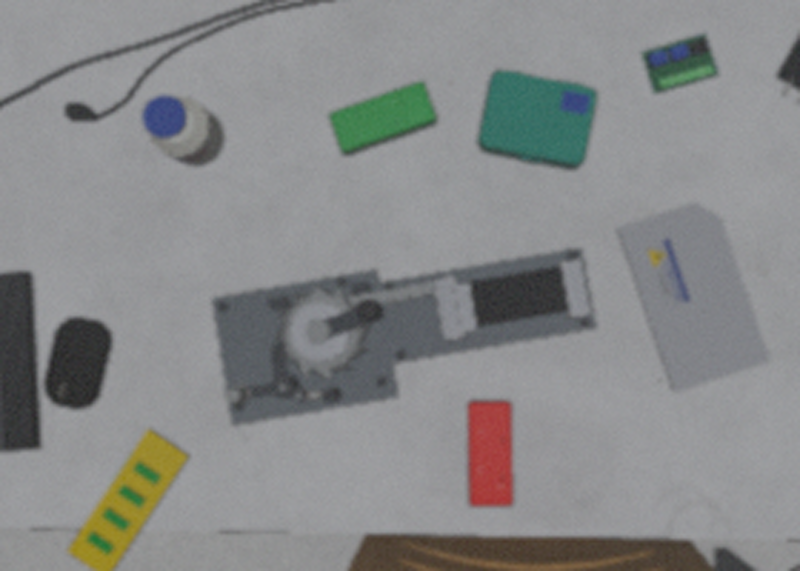

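View pics/scene0.png

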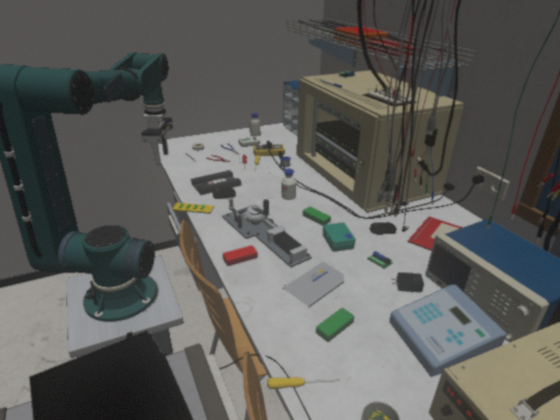

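The top crop shows the clamp with +x to the left (drum at crop ~(318,332)). Black brick is between the jaws at (520,297), and the cover plate is at (693,297). Two bricks are decoys: green at (383,118) and red at (490,453). The black one held between the jaws is the one meant. The scene picture agrees.

```bash
cat > fit.py <<'E'
from h import *
from scipy.optimize import least_squares
def P(p,l):
    c,s=np.cos(p[2]),np.sin(p[2]);return np.array([p[0]+c*l[0]-s*l[1],p[1]+s*l[0]+c*l[1],l[2]])
tab=[.19,.05,.076]; g=np.radians(190); grip=[.095+.06*np.cos(g),.06*np.sin(g),.11]
L={'ratchet_clamp':[0,0,0],'drum_axis':[.095,0,0],'crank_grip':grip,'pawl_tab':tab,'power_brick':[-.109,0,.02]}
E
python3 - <<'E'
from fit import *
import collections
M={};S={}
for c in ['scene','top']:
    acc=collections.defaultdict(list)
    for k in range(4):
        s=snapshot(c)
        for n in list(L)+['cover_plate']:
            ref=px(s,P([.529,.113,1.74],L[n])) if n in L else px(s,[.56,-.19,0])
            q=[r['xy'] for r in finder.landmark_of(c,n) if np.linalg.norm(np.array(r['xy'])-ref)<12]
            if q: acc[n].append(q[0])
    S[c]=s;M[c]={n:np.median(v,0) for n,v in acc.items()}
def res(p,cs):
    return np.concatenate([px(S[c],P(p,L[n]))-M[c][n] for c in cs for n in M[c] if n in L])
for cs in (['top'],['scene'],['top','scene']):
    r=least_squares(res,[.529,.113,1.74],args=(cs,),loss='soft_l1');print(cs,np.round(r.x,4));print(np.round(res(r.x,cs).reshape(-1,2),1).tolist())
p=r.x
print('cover',{c:np.round(at(S[c],M[c]['cover_plate'],0),3) for c in S if 'cover_plate' in M[c]},S['top']['fx'])
np.save('p.npy',p)
out=[]
for c,b,sz in (('top',(190,170,200,100),4),('scene',(210,190,160,120),4)):
    x,y,w,h=b;im=cv2.resize(cv2.cvtColor(S[c]['img'],cv2.COLOR_RGB2BGR)[y:y+h,x:x+w],None,fx=4,fy=4,interpolation=cv2.INTER_CUBIC)
    m=lambda l:tuple(int(v) for v in (px(S[c],P(p,l))-[x,y]+.5)*4)
    for l in ([.095,0,.071],grip:=L['crank_grip'],tab:=L['pawl_tab'],[-.109,0,.05]): cv2.circle(im,m(l),3,(0,0,255),-1)
    for xx in(-.195,.215): cv2.line(im,m([xx,-.04,.012]),m([xx,.04,.012]),(0,255,0),1)
    cv2.polylines(im,[np.array([m([-.053-.112*i+.0,j,.05]) for i,j in((0,-.024),(1,-.024),(1,.024),(0,.024))])],True,(0,255,255),1)
    cv2.polylines(im,[np.array([m([.095+.05*np.cos(t),.05*np.sin(t),.052]) for t in np.linspace(0,6.28,40)])],True,(255,255,0),1)
    out.append(im)
cv2.imwrite('pics/ov_top.png',out[0]);cv2.imwrite('pics/ov_scene.png',out[1])
# cover mask
for c in S:
    s=snapshot(c)
    for r in finder.masks_of(c,'cover_plate')[:1]:
        pts=np.argwhere(r['region'])[:,::-1]
        w=np.array([at(s,q,.01)[:2] for q in pts],np.float32);print(c,r['confidence'],cv2.minAreaRect(w))
E
```

```text
['top'] [0.5347 0.1103 1.7803]
[[-0.4, -0.5], [1.3, 0.3], [0.2, 0.8], [-0.4, -0.3], [-0.2, -0.2]]
['scene'] [0.5411 0.1099 1.7665]
[[0.9, -2.5], [-2.4, 1.2], [1.2, 0.0], [0.4, 0.8], [-1.8, -0.6]]
['top', 'scene'] [0.5366 0.1098 1.7793]
[[-0.3, -1.1], [1.4, -0.3], [0.3, 0.1], [-0.3, -1.1], [-0.0, -0.8], [-0.2, -2.2], [-3.6, 1.5], [-0.4, 0.5], [-0.4, 1.0], [-3.1, -0.3]]
cover {'scene': array([ 0.569, -0.198,  0.   ]), 'top': array([ 0.567, -0.189,  0.   ])} 389.63816534536045
scene 0.89 ((0.5668810606002808, -0.19706140458583832), (0.19406431913375854, 0.11700776219367981), 18.798555374145508)
top 0.95 ((0.5608475804328918, -0.19355738162994385), (0.19165851175785065, 0.1110130026936531), 18.51957130432129)
```

View pics/ov_top.png

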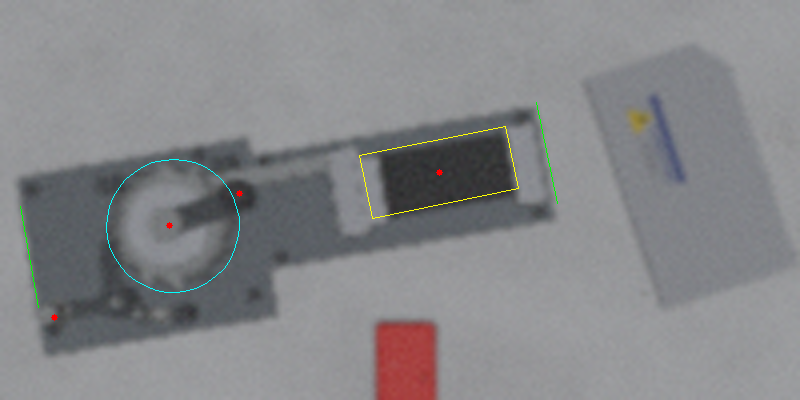

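View pics/ov_scene.png

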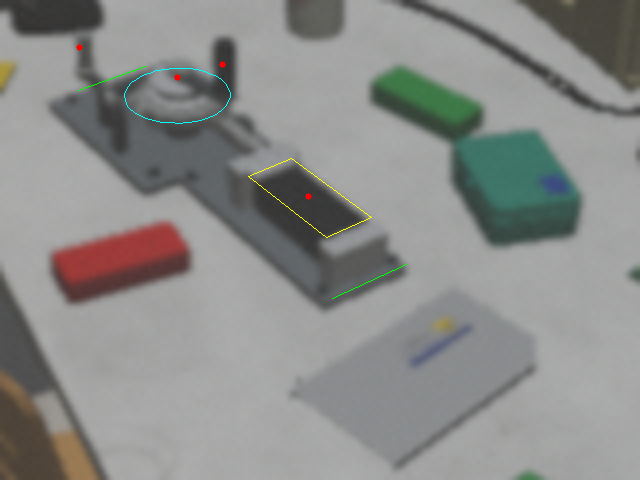

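The overlay is about 2° over-rotated and a few mm off. I'll refine it with hand-read plate corners from both crops: top (20,178), (45,355), (537,108), (553,218) and scene (52,103), (405,267), (322,307).

```bash
cat > fit2.py <<'E'
from fit import *
if __name__=='__main__':
    S={c:snapshot(c) for c in('top','scene')}
    off={'top':(190,170),'scene':(210,190)}
    f=lambda c,u:np.array(u)/4-.5+off[c]
    # x-only (clamp x of point at height z), y-only via params
    ends=[('top',(20,178),.215,.012),('top',(45,355),.215,.012),('top',(537,108),-.195,.012),('top',(553,218),-.195,.012),
      ('scene',(405,267),-.195,.012),('scene',(322,307),-.195,.012),('scene',(52,103),.215,.012)]
    pts=[('top',(170,225),[.095,0,.071]),('top',(240,193),L['crank_grip'][:2]+[.13]),('top',(51,316),[.19,.05,.085]),
      ('scene',(226,65),L['crank_grip']),('scene',(85,53),[.19,.05,.072]),('top',(512,163),[-.163,0,.05])]
    def loc(p,w):
        c,s=np.cos(p[2]),np.sin(p[2]);d=w[:2]-p[:2];return np.array([c*d[0]+s*d[1],-s*d[0]+c*d[1]])
    def res(p):
        e=[loc(p,at(S[c],f(c,u),z))[0]-x for c,u,x,z in ends]
        for c,u,z in(('top',(537,108),-1),('top',(553,218),1),('scene',(405,267),-1),('scene',(322,307),1)):
            e.append(loc(p,at(S[c],f(c,u),.012))[1]-z*p[3])
        for c,u,l in pts:
            e+=list(loc(p,at(S[c],f(c,u),l[2]))-l[:2])
        return np.array(e)*1000
    r=least_squares(res,[.535,.11,1.75,.04],loss='soft_l1',f_scale=3)
    print(np.round(r.x,4));print(np.round(res(r.x),1));p=r.x[:3];np.save('p.npy',p)
    for n,l in dict(tab=[.19,.05,0],pre=[.19,.01,0],drum=[.095,0,0],grip=L['crank_grip'],brick=[-.109,0,0]).items(): print(n,np.round(P(p,l),4))
E
python3 fit2.py
```

```text
[0.5348 0.1078 1.7544 0.044 ]
[-0.8  1.8  2.9  6.1  0.2 -3.2 -5.8  1.3 -0.7  0.3  3.   1.2  0.3 -0.3
 -0.1  0.9  1.3 -0.7 -3.7 -5.5 -0.3  0.8 -2.1]
tab [0.451  0.2855 0.    ]
pre [0.4903 0.2928 0.    ]
drum [0.5175 0.2012 0.    ]
grip [0.5385 0.145  0.11  ]
brick [0.5547 0.0006 0.    ]
```

```bash
cat > go.py <<'E'
from fit import *
from scipy.spatial.transform import Rotation as R
import sys
p=np.load('p.npy')
def to(l,z,yaw):
    o=robot.get_obs();R0=R.from_euler('xyz',o['ee_rot']);w=P(p,[l[0],l[1],z])
    Rt=R.from_euler('xyz',[np.pi,0,yaw])
    print('t',np.round(R0.inv().apply(w-o['tool_pos'])*10,3),'r',np.round((R0.inv()*Rt).as_rotvec()/(np.pi/2),3),'time',round(o['time'],2),
     'clampxy',np.round((R.from_euler('z',-p[2]).apply(o['tool_pos']-[p[0],p[1],0]))*1000,1),'yaw',round(o['ee_rot'][2],3))
if __name__=='__main__':
    a=[float(v) for v in sys.argv[1:5]];to([a[0]/1000,a[1]/1000],a[2]/1000,p[2]+np.radians(a[3]))
E
python3 go.py 188 18 200 90
```

```text
t [-3.014 -0.747  0.055] r [ 0.     0.    -0.413] time 4.1 clampxy [429.7 212.9 205.5] yaw 2.676
```

Emit:
drive_tool(deltas="-0.4 -0.1 0 0 0 -0.09 0; -0.8 -0.2 0 0 0 -0.18 0; -1 -0.3 0 0 0 -0.26 0; -1 -0.3 0 0 0 -0.34 0; -1 -0.3 0 0 0 -0.413 0")

```text
time: 4.6
tool_pos: [0.3236, 0.419, 0.2056]
ee_rot: [3.141, 0.0, -2.956]
wrist_force: [0.2, -1.2, 0.0]
width: 0.0574
finger_force: 0.0
```

```bash
python3 go.py 188 18 120 90
```

```text
t [-1.324 -1.569  0.856] r [0.    0.    0.001] time 4.6 clampxy [344.5 150.8 205.6] yaw -2.956
```

Emit:
drive_tool(deltas="-0.3 -0.35 0 0 0 0 0; -0.6 -0.7 0 0 0 0 0; -0.9 -1 0 0 0 0 0; -1 -1 0 0 0 0 0; -1 -1 0 0 0 0 0")

```text
time: 5.1
tool_pos: [0.4404, 0.3392, 0.2051]
ee_rot: [3.141, -0.001, -2.961]
wrist_force: [0.2, 0.2, -0.4]
width: 0.0171
finger_force: 0.0
```

Emit:
drive_tool(deltas="-0.2 -0.3 0 0 0 0 0; -0.324 -0.569 0.2 0 0 0 0; -0.324 -0.569 0.5 0 0 0 0; -0.324 -0.569 0.85 0 0 0 0; -0.324 -0.569 0.85 0 0 0 0")

```text
time: 5.6
tool_pos: [0.4771, 0.289, 0.1148]
ee_rot: [-3.139, -0.011, -2.957]
wrist_force: [-0.6, 0.4, -0.4]
width: 0.0006
finger_force: 0.0
```

```bash
python3 go.py 188 18 68 90; python3 -c "
from h import *
for c in('scene','top'):
    s=snapshot(c);save(s,c+'1')
    if c=='scene': cv2.imwrite('pics/s1.png',cv2.resize(cv2.imread('pics/scene1.png')[150:290,190:370],None,fx=4,fy=4,interpolation=2))"
```

```text
t [-0.062 -0.006  0.468] r [-0.001 -0.007  0.001] time 5.6 clampxy [188.7  23.7 114.8] yaw -2.957
```

View pics/s1.png

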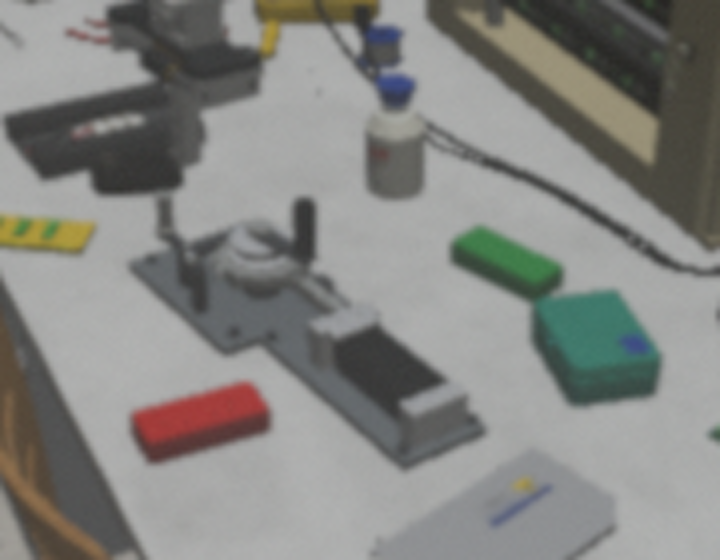

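The scene shows the fingers at (185,155), just above and behind the tab (165,215) as planned. The clamp is undisturbed. Going down.

Emit:
drive_tool(deltas="-0.04 0 0 0 0 0 0; -0.04 0 0.2 0 0 0 0; -0.04 0 0.4 0 0 0 0; -0.04 0 0.5 0 0 0 0; -0.04 0 0.5 0 0 0 0")

```text
time: 6.2
tool_pos: [0.4854, 0.2904, 0.0704]
ee_rot: [-3.141, -0.001, -2.958]
wrist_force: [0.4, 0.1, 0.6]
width: 0.0005
finger_force: 0.0
```

```bash
python3 go.py 188 52 68 90
```

```text
t [ 0.368 -0.006  0.024] r [-0. -0. -0.] time 6.2 clampxy [188.6  15.2  70.4] yaw -2.958
```

Emit:
drive_tool(deltas="0.1 0 0 0 0 0 0; 0.16 0 0 0 0 0 0; 0.22 0 0 0 0 0 0; 0.28 0 0 0 0 0 0; 0.28 0 0 0 0 0 0")

```text
time: 6.7
tool_pos: [0.457, 0.2849, 0.0709]
ee_rot: [-3.141, -0.0, -2.958]
wrist_force: [0.1, -0.5, -0.6]
width: 0.0002
finger_force: 0.0
```

```bash
python3 go.py 188 54 68 90; python3 -c "
from h import *
for c in('scene','top'):
  s=snapshot(c)
  for k in range(2):
    s=snapshot(c)
    for r in finder.landmark_of(c,'pawl_tab')[:2]: print(c,r['confidence'],r['xy'],at(s,r['xy'],.076))"
```

```text
t [ 0.098 -0.003  0.029] r [-0. -0. -0.] time 6.7 clampxy [188.3  44.2  70.9] yaw -2.958
scene 0.69 [225.2, 203.5] [0.42888036 0.27640888 0.076     ]
scene 0.49 [225.0, 203.3] [0.42866659 0.27817245 0.076     ]
top 0.4 [208.2, 256.4] [0.42629451 0.27000303 0.076     ]
top 0.51 [202.4, 257.6] [0.42258859 0.28703503 0.076     ]
```

Emit:
drive_tool(deltas="-0.2 0 0 0 0 0 0; -0.2 0 -0.3 0 0 0 0; -0.2 0 -0.7 0 0 0 20; -0.2 -0.1 -1 0 0 0 60; -0.2 -0.3 -1 0 0 0 60")

```text
time: 7.7
tool_pos: [0.4858, 0.261, 0.1766]
ee_rot: [3.139, 0.011, -2.957]
wrist_force: [-0.1, -0.5, -0.2]
width: 0.021
finger_force: 0.0
```

```bash
python3 go.py 36 -10.4 170 90; python3 -c "
from h import *
for c in('scene','top'):
  for k in range(2):
    s=snapshot(c)
    for n,z in (('pawl_tab',.076),('crank_grip',.11)):
      for r in finder.landmark_of(c,n)[:1]: print(c,n,r['confidence'],r['xy'],at(s,r['xy'],z))
  save(s,c+'2')
cv2.imwrite('pics/s2.png',cv2.resize(cv2.imread('pics/scene2.png')[180:280,200:310],None,fx=5,fy=5,interpolation=2))"
```

```text
t [-0.303 -1.237  0.065] r [0.002 0.007 0.001] time 7.7 clampxy [159.6  20.2 176.6] yaw -2.957
scene pawl_tab 0.48 [228.9, 203.7] [0.44131274 0.26934223 0.076     ]
scene crank_grip 0.73 [265.1, 204.2] [0.54371674 0.15662876 0.11      ]
scene pawl_tab 0.64 [226.3, 203.9] [0.43174808 0.27183013 0.076     ]
scene crank_grip 0.74 [266.9, 205.5] [0.54601521 0.14532745 0.11      ]
top pawl_tab 0.52 [207.5, 254.1] [0.43298425 0.27221668 0.076     ]
top crank_grip 0.8 [251.1, 215.5] [0.5459365  0.14229437 0.11      ]
top pawl_tab 0.57 [208.6, 259.2] [0.41814197 0.26864355 0.076     ]
top crank_grip 0.57 [248.7, 220.1] [0.53271906 0.14896722 0.11      ]
```

View pics/s2.png

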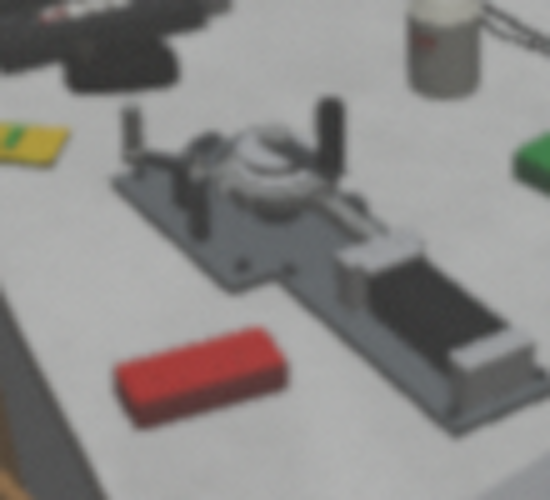

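The pawl tab is now at crop (132,130), swung over by about 25 mm, and it stays off with the tool away. The handle is at (330,135). Next, the crank.

Emit:
drive_tool(deltas="-0.1 -0.3 0 0 0 0 60; -0.2 -0.6 0 0 0 0 60; -0.3 -0.9 0 0 0 0 60; -0.3 -1 0 0 0 0 60; -0.3 -1 0 0 0 0 60")

```text
time: 8.8
tool_pos: [0.5309, 0.1655, 0.1703]
ee_rot: [3.141, -0.001, -2.961]
wrist_force: [0.1, -0.7, 0.1]
width: 0.0601
finger_force: 0.0
```

```bash
python3 go.py 36 -10.4 93 90
```

```text
t [-0.038 -0.215  0.773] r [ 0.    -0.    -0.002] time 8.8 clampxy [ 57.5  -6.7 170.3] yaw -2.961
```

Emit:
drive_tool(deltas="-0.04 -0.215 0 0 0 0 60; -0.04 -0.215 0 0 0 0 60; -0.04 -0.215 0.3 0 0 0 60; -0.04 -0.215 0.6 0 0 0 60; -0.04 -0.215 0.77 0 0 0 60")

```text
time: 9.3
tool_pos: [0.5366, 0.1476, 0.0909]
ee_rot: [3.14, -0.004, -2.957]
wrist_force: [-0.9, -0.4, -0.8]
width: 0.0602
finger_force: 0.0
```

Emit:
drive_tool(deltas="0 0 0 0 0 0 35; 0 0 0 0 0 0 25; 0 0 0 0 0 0 10; 0 0 0 0 0 0 10; 0 0 0 0 0 0 10")

```text
time: 9.8
tool_pos: [0.5393, 0.1471, 0.0949]
ee_rot: [3.139, 0.003, -2.959]
wrist_force: [-1.6, 8.9, 2.1]
width: 0.0236
finger_force: 4.3
```

```bash
python3 go.py 36 -10.4 93 90
```

```text
t [ 0.012 -0.018  0.019] r [ 0.001  0.002 -0.   ] time 9.8 clampxy [ 37.8 -11.6  94.9] yaw -2.959
```

Emit:
drive_tool(deltas="0 0.02 0 0 0 0 10; 0 0.02 0 0 0 0 10; 0 0.02 0 0 0 0 10")

```text
time: 10.1
tool_pos: [0.5392, 0.148, 0.0948]
ee_rot: [-3.142, 0.002, -2.959]
wrist_force: [0.1, -0.4, 5.4]
width: 0.0214
finger_force: 30.0
```

```bash
python3 go.py 36 -10.4 93 90; python3 -c "
import numpy as np
for c in range(6):
  a=190+17*c;f=lambda t:.6*np.array([np.sin(np.radians(t)),np.cos(np.radians(t))])
  print('; '.join('%.3f %.3f 0 0 0 0 10'%tuple(f(a+17*k/5)-f(a)) for k in range(1,6)))"
```

```text
t [ 0.012 -0.028  0.018] r [-0.     0.002 -0.001] time 10.1 clampxy [ 38.8 -11.6  94.8] yaw -2.959
-0.035 0.007 0 0 0 0 10; -0.069 0.016 0 0 0 0 10; -0.103 0.028 0 0 0 0 10; -0.136 0.041 0 0 0 0 10; -0.168 0.056 0 0 0 0 10
-0.031 0.017 0 0 0 0 10; -0.061 0.036 0 0 0 0 10; -0.090 0.057 0 0 0 0 10; -0.118 0.079 0 0 0 0 10; -0.144 0.103 0 0 0 0 10
-0.025 0.025 0 0 0 0 10; -0.048 0.052 0 0 0 0 10; -0.070 0.081 0 0 0 0 10; -0.090 0.110 0 0 0 0 10; -0.108 0.141 0 0 0 0 10
-0.016 0.032 0 0 0 0 10; -0.031 0.064 0 0 0 0 10; -0.043 0.098 0 0 0 0 10; -0.054 0.132 0 0 0 0 10; -0.062 0.166 0 0 0 0 10
-0.006 0.035 0 0 0 0 10; -0.011 0.070 0 0 0 0 10; -0.013 0.106 0 0 0 0 10; -0.013 0.141 0 0 0 0 10; -0.011 0.177 0 0 0 0 10
0.004 0.035 0 0 0 0 10; 0.010 0.070 0 0 0 0 10; 0.019 0.105 0 0 0 0 10; 0.029 0.139 0 0 0 0 10; 0.041 0.172 0 0 0 0 10
```

Emit:
drive_tool(deltas="-0.035 0.007 0 0 0 0 10; -0.069 0.016 0 0 0 0 10; -0.103 0.028 0 0 0 0 10; -0.136 0.041 0 0 0 0 10; -0.168 0.056 0 0 0 0 10")

```text
time: 10.6
tool_pos: [0.5527, 0.1541, 0.0947]
ee_rot: [-3.137, -0.003, -2.959]
wrist_force: [-6.8, -6.4, 8.5]
width: 0.0216
finger_force: 30.0
```

Emit:
drive_tool(deltas="-0.031 0.017 0 0 0 0 10; -0.061 0.036 0 0 0 0 10; -0.090 0.057 0 0 0 0 10; -0.118 0.079 0 0 0 0 10; -0.144 0.103 0 0 0 0 10")

```text
time: 11.1
tool_pos: [0.5669, 0.1642, 0.0947]
ee_rot: [-3.132, -0.0, -2.96]
wrist_force: [-0.3, -12.5, 6.5]
width: 0.0214
finger_force: 30.0
```

```bash
python3 go.py 74.4 -56.5 93 90
```

```text
t [-0.146  0.248  0.015] r [-0.006 -0.    -0.001] time 11.1 clampxy [ 49.6 -41.8  94.7] yaw -2.96
```

Emit:
drive_tool(deltas="-0.025 0.025 0 0 0 0 10; -0.048 0.052 0 0 0 0 10; -0.070 0.081 0 0 0 0 10; -0.090 0.110 0 0 0 0 10; -0.108 0.141 0 0 0 0 10")

```text
time: 11.6
tool_pos: [0.5788, 0.1778, 0.0948]
ee_rot: [-3.127, 0.007, -2.961]
wrist_force: [8.8, -15.8, 1.0]
width: 0.021
finger_force: 31.1
```

Emit:
drive_tool(deltas="-0.016 0.032 0 0 0 0 10; -0.031 0.064 0 0 0 0 10; -0.043 0.098 0 0 0 0 10; -0.054 0.132 0 0 0 0 10; -0.062 0.166 0 0 0 0 10")

```text
time: 12.1
tool_pos: [0.5878, 0.1957, 0.095]
ee_rot: [-3.127, 0.021, -2.963]
wrist_force: [23.9, -13.3, -5.8]
width: 0.0197
finger_force: 32.4
```

Emit:
drive_tool(deltas="-0.006 0.035 0 0 0 0 10; -0.011 0.070 0 0 0 0 10; -0.013 0.106 0 0 0 0 10; -0.013 0.141 0 0 0 0 10; -0.011 0.177 0 0 0 0 10")

```text
time: 12.6
tool_pos: [0.5893, 0.2167, 0.0957]
ee_rot: [-3.133, 0.031, -2.962]
wrist_force: [31.8, -3.8, -9.5]
width: 0.0185
finger_force: 33.5
```

```bash
python3 go.py 100 -60 93 90
```

```text
t [0.135 0.029 0.022] r [-0.006  0.02  -0.002] time 12.6 clampxy [ 97.1 -73.5  95.7] yaw -2.962
```

The post has slipped toward the pads' edge (width down to 18.5 mm). I'll release, let the tool settle and look.

Emit:
drive_tool(deltas="-0.12 -0.06 0 0 0 0 40; -0.12 -0.06 0 0 0 0 60; -0.08 -0.06 0 0 0 0 60; -0.08 -0.06 0 0 0 0 60; -0.08 -0.06 -0.05 0 0 0 60")

```text
time: 13.1
tool_pos: [0.5824, 0.2158, 0.0975]
ee_rot: [-3.142, -0.003, -2.958]
wrist_force: [0.1, 0.3, 0.0]
width: 0.055
finger_force: 0.0
```

```bash
python3 go.py 95 -60 93 90; python3 -c "
from h import *
for c in('scene','top'):
  for k in range(2):
    s=snapshot(c)
    for n,z in (('pawl_tab',.076),('crank_grip',.11)):
      for r in finder.landmark_of(c,n)[:1]: print(c,n,r['confidence'],r['xy'],at(s,r['xy'],z))
  save(s,c+'3')
a=cv2.resize(cv2.imread('pics/scene3.png')[160:260,200:300],None,fx=4,fy=4,interpolation=2);b=cv2.resize(cv2.imread('pics/top3.png')[170:270,190:290],None,fx=4,fy=4,interpolation=2)
cv2.imwrite('pics/s3.png',np.hstack([a,b]))"
```

```text
t [ 0.065 -0.025  0.045] r [-0.    -0.002  0.   ] time 13.1 clampxy [ 97.5 -66.5  97.5] yaw -2.958
scene pawl_tab 0.65 [226.4, 205.8] [0.42750736 0.25798624 0.076     ]
scene crank_grip 0.74 [272.3, 193.3] [0.60178575 0.22241488 0.11      ]
scene pawl_tab 0.56 [224.7, 205.8] [0.42162593 0.26054267 0.076     ]
scene crank_grip 0.8 [270.1, 194.5] [0.59019366 0.21699473 0.11      ]
top pawl_tab 0.72 [207.3, 255.1] [0.4300574  0.27274193 0.076     ]
top crank_grip 0.54 [225.6, 205.9] [0.57282282 0.21599329 0.11      ]
top pawl_tab 0.6 [206.1, 255.1] [0.43001557 0.27628257 0.076     ]
top crank_grip 0.79 [226.6, 207.1] [0.56939812 0.2130489  0.11      ]
```

View pics/s3.png

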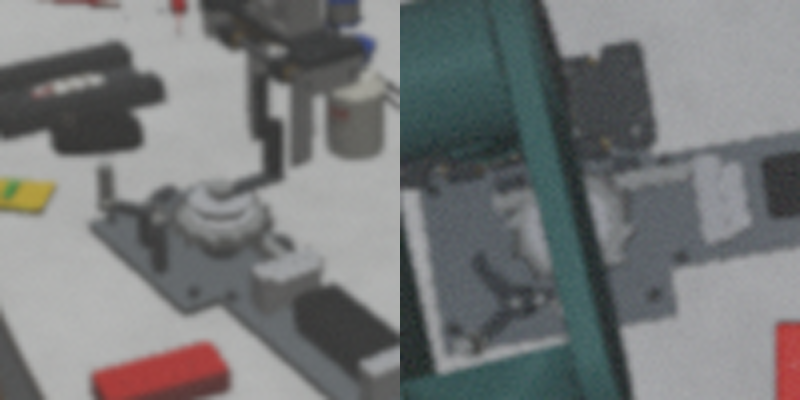

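The handle (left crop (272,145)) is between the open fingers, roughly 270° round. The jaw has opened well and the pawl is still off (105,185). I'll re-centre in tool x and regrip.

Emit:
drive_tool(deltas="0.04 0 0.03 0 0 0 50; 0.08 0 0.03 0 0 0 35; 0.08 0 0.03 0 0 0 10; 0.08 0 0.03 0 0 0 10; 0.08 0 0.03 0 0 0 10")

```text
time: 14.2
tool_pos: [0.5763, 0.2143, 0.0957]
ee_rot: [3.142, 0.0, -2.959]
wrist_force: [0.5, 0.2, -0.4]
width: 0.0232
finger_force: 0.0
```

Emit:
drive_tool(deltas="0 0 0 0 0 0 10; 0 0 0 0 0 0 10; 0 0 0 0 0 0 10")

```text
time: 14.5
tool_pos: [0.5763, 0.2147, 0.0956]
ee_rot: [3.141, 0.0, -2.958]
wrist_force: [-0.4, 2.2, 1.6]
width: 0.0211
finger_force: 30.0
```

```bash
python3 go.py 116 -56 93 90
```

```text
t [0.043 0.185 0.026] r [ 0.  0. -0.] time 14.5 clampxy [ 97.5 -60.3  95.6] yaw -2.958
```

Emit:
drive_tool(deltas="0 0.03 0 0 0 0 10; 0.003 0.06 0 0 0 0 10; 0.007 0.09 0 0 0 0 10; 0.012 0.12 0 0 0 0 10; 0.019 0.15 0 0 0 0 10")

```text
time: 15.0
tool_pos: [0.5752, 0.2243, 0.0956]
ee_rot: [-3.133, 0.006, -2.96]
wrist_force: [10.0, -8.9, -2.9]
width: 0.0214
finger_force: 30.0
```

Emit:
drive_tool(deltas="0.007 0.02 0 0 0 0 10; 0.014 0.04 0 0 0 0 10; 0.02 0.06 0 0 0 0 10; 0.025 0.07 0 0 0 0 10; 0.025 0.07 0 0 0 0 10")

```text
time: 15.5
tool_pos: [0.572, 0.2321, 0.0957]
ee_rot: [-3.135, 0.008, -2.96]
wrist_force: [9.7, -6.5, -2.9]
width: 0.0214
finger_force: 30.0
```

```bash
python3 go.py 116 -56 93 90
```

```text
t [0.033 0.006 0.027] r [-0.004  0.005 -0.001] time 15.5 clampxy [115.5 -59.3  95.7] yaw -2.96
```

Emit:
drive_tool(deltas="0.01 0.02 0 0 0 0 10; 0.02 0.04 0 0 0 0 10; 0.03 0.06 0 0 0 0 10; 0.03 0.06 0 0 0 0 10; 0.03 0.06 0 0 0 0 10")

```text
time: 16.0
tool_pos: [0.5706, 0.2351, 0.0958]
ee_rot: [-3.131, 0.012, -2.962]
wrist_force: [15.2, -10.8, -4.9]
width: 0.0214
finger_force: 30.0
```

Emit:
drive_tool(deltas="0.01 0.02 0 0 0 0 10; 0.02 0.04 0 0 0 0 10; 0.02 0.04 0 0 0 0 10; 0.02 0.04 0 0 0 0 10")

```text
time: 16.4
tool_pos: [0.5706, 0.2351, 0.0959]
ee_rot: [-3.124, 0.016, -2.964]
wrist_force: [21.7, -18.0, -6.7]
width: 0.0215
finger_force: 30.1
```

```bash
python3 go.py 116 -56 93 90
```

```text
t [ 0.025 -0.026  0.029] r [-0.011  0.01  -0.004] time 16.4 clampxy [118.7 -58.5  95.9] yaw -2.964
```

The drum has stalled against its stop: force is rising with no further motion. Relax the push, release and lift.

Emit:
drive_tool(deltas="-0.03 -0.03 0 0 0 0 10; -0.03 -0.03 0 0 0 0 35; -0.03 -0.03 0 0 0 0 60; -0.03 -0.03 0 0 0 0 60; -0.03 -0.03 -0.2 0 0 0 60")

```text
time: 16.9
tool_pos: [0.562, 0.2413, 0.1119]
ee_rot: [-3.141, -0.008, -2.958]
wrist_force: [-1.2, -0.1, -0.2]
width: 0.05
finger_force: 0.0
```

Emit:
drive_tool(deltas="0 0 -0.3 0 0 0 70; 0 0 -0.6 0 0 0 70; 0 0 -0.9 0 0 0 70; 0 -0.3 -1 0 0 0 70; 0 -0.7 -1 0 0 0 70")

```text
time: 17.4
tool_pos: [0.5778, 0.1747, 0.2186]
ee_rot: [3.14, 0.005, -2.954]
wrist_force: [0.7, 0.3, 0.2]
width: 0.07
finger_force: 0.0
```

Emit:
drive_tool(deltas="0.1 -0.4 0 0 0 0.09 70; 0.2 -0.8 0 0 0 0.18 70; 0.3 -1 0 0 0 0.27 70; 0.4 -1 0 0 0 0.36 70; 0.5 -1 0 0 0 0.45 70")

```text
time: 17.9
tool_pos: [0.5457, 0.0651, 0.2153]
ee_rot: [3.141, -0.001, 2.611]
wrist_force: [0.5, 0.2, 0.1]
width: 0.07
finger_force: 0.0
```

```bash
python3 go.py -109 0 110 0; python3 -c "
from fit2 import *
from h import *
p=np.load('p.npy')
for c in('scene','top'):
  for k in range(2):
    s=snapshot(c)
    for n,z in (('pawl_tab',.076),('crank_grip',.11),('power_brick',.02)):
      for r in finder.landmark_of(c,n)[:1]: print(c,n,r['confidence'],np.round(r['xy'],1),at(s,r['xy'],z).round(3))
  save(s,c+'4')
for n,l in dict(tab=[.182,.0754,.076],grip=[.098+.0205,-.0564,.11]).items(): print(n,P(p,l))
a=cv2.resize(cv2.imread('pics/scene4.png')[160:280,200:310],None,fx=4,fy=4,interpolation=2);b=cv2.resize(cv2.imread('pics/top4.png')[160:280,200:290],None,fx=4,fy=4,interpolation=2)
cv2.imwrite('pics/s4.png',np.hstack([a,b]))"
```

```text
t [-0.405 -0.511  1.052] r [-0.    -0.001  0.545] time 17.9 clampxy [-44.   -2.9 215.3] yaw 2.611
scene pawl_tab 0.62 [226.  206.2] [0.425 0.256 0.076]
scene crank_grip 0.78 [265.3 190. ] [0.588 0.258 0.11 ]
scene power_brick 0.94 [242.9 260.8] [ 0.39  -0.015  0.02 ]
scene pawl_tab 0.49 [224.  203.5] [0.425 0.278 0.076]
scene crank_grip 0.67 [224.7 197.2] [0.425 0.265 0.11 ]
scene power_brick 0.93 [329.3 333.3] [ 0.491 -0.404  0.02 ]
top pawl_tab 0.58 [207.6 258.1] [0.421 0.272 0.076]
top crank_grip 0.96 [215.7 207. ] [0.569 0.244 0.11 ]
top power_brick 0.87 [255.9 150.8] [0.753 0.139 0.02 ]
top pawl_tab 0.62 [209.2 254.9] [0.431 0.267 0.076]
top crank_grip 0.89 [220.1 208.9] [0.564 0.232 0.11 ]
top power_brick 0.93 [250.1 152.3] [0.748 0.157 0.02 ]
tab [0.4274394  0.27296084 0.076     ]
grip [0.5686175  0.23459116 0.11      ]
```

View pics/s4.png

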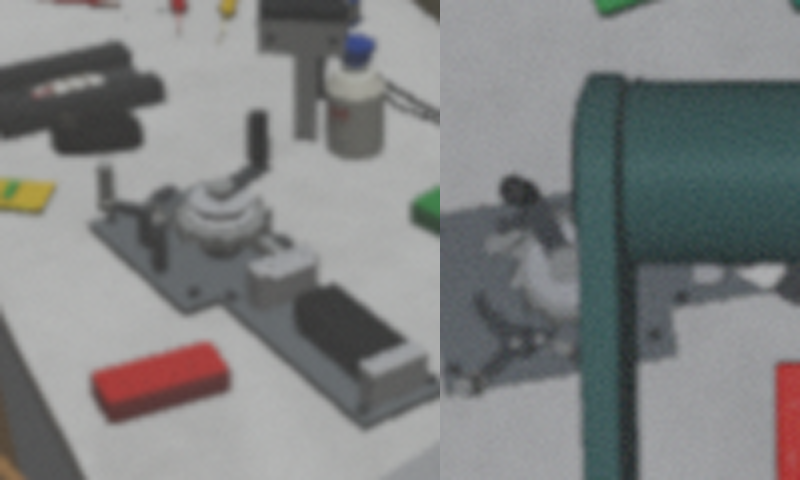

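The handle is at (258,135), matching the 290° stop. The jaw stands clear of the black brick at (345,325), and the pawl is off. On to the brick.

Emit:
drive_tool(deltas="-0.1 -0.1 0 0 0 0.09 80; -0.2 -0.2 0 0 0 0.18 80; -0.3 -0.3 0 0 0 0.27 80; -0.4 -0.4 0 0 0 0.36 80; -0.4 -0.5 0 0 0 0.45 80")

```text
time: 19.2
tool_pos: [0.5565, 0.001, 0.2151]
ee_rot: [-3.141, 0.0, 1.904]
wrist_force: [0.9, -0.8, -0.1]
width: 0.0796
finger_force: 0.0
```

Emit:
drive_tool(deltas="0 0 0.2 0 0 0.095 80; 0 0 0.5 0 0 0.095 80; 0 0 0.8 0 0 0.095 80; 0 0 0.8 0 0 0.095 80")

```text
time: 19.6
tool_pos: [0.5528, 0.0022, 0.1304]
ee_rot: [-3.132, -0.003, 1.761]
wrist_force: [-0.5, 0.2, -0.3]
width: 0.0799
finger_force: 0.0
```

```bash
python3 go.py -108 0 24 0;python3 -c "
from h import *
s=snapshot('scene');save(s,'scene5')
cv2.imwrite('pics/s5.png',cv2.resize(cv2.imread('pics/scene5.png')[180:300,210:350],None,fx=5,fy=5,interpolation=2))"
```

```text
t [-0.013  0.026  1.064] r [-0.006 -0.002  0.005] time 19.6 clampxy [-107.1    1.6  130.4] yaw 1.761
```

View pics/s5.png

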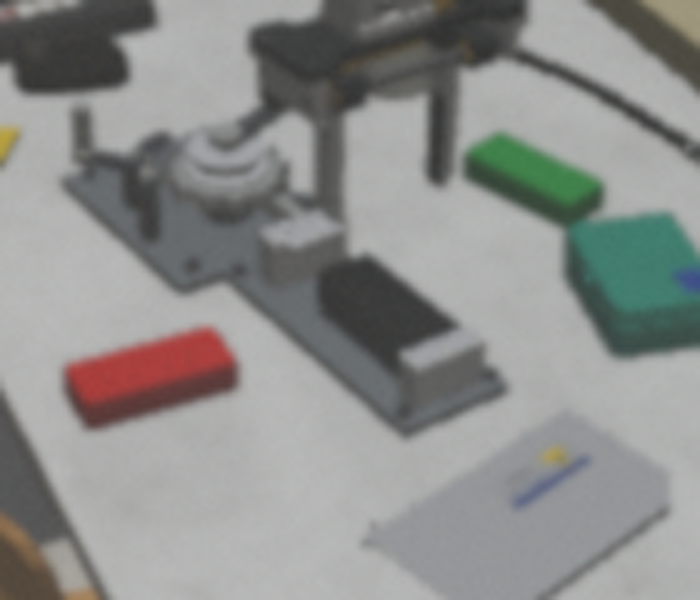

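The gripper straddles the black brick between the jaws, fingers on either side. Descending.

Emit:
drive_tool(deltas="-0.01 0.02 0.2 0 0 0 80; -0.01 0.02 0.4 0 0 0 80; -0.01 0.02 0.6 0 0 0 80; -0.01 0.02 0.8 0 0 0 80; -0.01 0.02 0.9 0 0 0 80")

```text
time: 20.15
tool_pos: [0.5587, 0.0014, 0.0459]
ee_rot: [3.141, 0.0, 1.762]
wrist_force: [0.5, -0.3, -0.5]
width: 0.08
finger_force: 0.0
```

```bash
python3 go.py -108 0 24 0
```

```text
t [ 0.01  -0.041  0.219] r [0.001 0.    0.005] time 20.15 clampxy [-108.9   -4.1   45.9] yaw 1.762
```

Emit:
drive_tool(deltas="0 -0.04 0.1 0 0 0 80; 0 -0.04 0.2 0 0 0 80; 0 -0.04 0.2 0 0 0 70; 0 -0.04 0.2 0 0 0 56; 0 -0.04 0.2 0 0 0 45")

```text
time: 20.65
tool_pos: [0.555, 0.0006, 0.0264]
ee_rot: [3.14, 0.0, 1.762]
wrist_force: [-0.1, -0.0, -0.3]
width: 0.0593
finger_force: 0.0
```

Emit:
drive_tool(deltas="0 0 0 0 0 0 30; 0 0 0 0 0 0 30; 0 0 0 0 0 0 30; 0 0 0 0 0 0 30")

```text
time: 21.05
tool_pos: [0.5552, 0.0007, 0.0264]
ee_rot: [3.139, 0.0, 1.762]
wrist_force: [1.0, 1.0, 2.6]
width: 0.0475
finger_force: 30.0
```

```bash
python3 go.py -108 0 24 0
```

```text
t [ 0.01  -0.005  0.024] r [0.002 0.    0.005] time 21.05 clampxy [-109.    -0.5   26.4] yaw 1.762
```

Emit:
drive_tool(deltas="0 0 -0.1 0 0 0 30; 0 0 -0.25 0 0 0 30; 0 0 -0.5 0 0 0 30; 0 0 -0.75 0 0 0 30; 0 0 -1 0 0 0 30")

```text
time: 21.55
tool_pos: [0.5538, 0.0006, 0.1271]
ee_rot: [-3.141, -0.0, 1.762]
wrist_force: [-0.3, 0.7, -1.6]
width: 0.0479
finger_force: 30.0
```

Emit:
drive_tool(deltas="-0.2 0 0 0 0 0 30; -0.4 0 0 0 0 0.09 30; -0.6 0 0 0 0 0.17 30; -0.8 0 0 0 0 0.25 30; -1 0 0 0 0 0.33 30")

```text
time: 22.05
tool_pos: [0.573, -0.0982, 0.1263]
ee_rot: [-3.141, 0.0, 1.238]
wrist_force: [-0.5, -0.3, -0.9]
width: 0.0478
finger_force: 30.0
```

```bash
cat > gw.py <<'E'
from h import *
from scipy.spatial.transform import Rotation as R
import sys
a=[float(v) for v in sys.argv[1:5]];o=robot.get_obs();R0=R.from_euler('xyz',o['ee_rot'])
print('t',np.round(R0.inv().apply(np.array(a[:3])-o['tool_pos'])*10,3),'r',np.round((R0.inv()*R.from_euler('xyz',[np.pi,0,a[3]])).as_rotvec()/(np.pi/2),3),o['width'],o['time'])
E
python3 gw.py .563 -.194 .10 .325
```

```text
t [-0.938  0.218  0.263] r [-0.     0.     0.581] 0.04783399747732616 22.05
```

Emit:
drive_tool(deltas="-0.2 0.05 0 0 0 0.09 30; -0.4 0.1 0 0 0 0.18 30; -0.6 0.15 0 0 0 0.27 30; -0.8 0.2 0 0 0 0.36 30; -0.94 0.22 0 0 0 0.45 30")

```text
time: 22.55
tool_pos: [0.5633, -0.1949, 0.1262]
ee_rot: [3.141, 0.001, 0.53]
wrist_force: [-0.8, 0.8, -1.4]
width: 0.0481
finger_force: 30.0
```

Emit:
drive_tool(deltas="0 0 0 0 0 0.08 30; 0 0 0.1 0 0 0.13 30; 0 0 0.2 0 0 0.13 30; 0 0 0.2 0 0 0.13 30")

```text
time: 22.95
tool_pos: [0.5624, -0.193, 0.1037]
ee_rot: [-3.139, 0.003, 0.334]
wrist_force: [-1.0, 1.0, -2.6]
width: 0.0481
finger_force: 30.0
```

```bash
python3 gw.py .563 -.194 .019 .325; python3 -c "
from h import *
for c in('scene','top'):
    s=snapshot(c);save(s,c+'6')
a=cv2.resize(cv2.imread('pics/scene6.png')[200:320,250:370],None,fx=3.3,fy=3.3,interpolation=2);b=cv2.resize(cv2.imread('pics/top6.png')[160:280,300:420],None,fx=3.3,fy=3.3,interpolation=2)
cv2.imwrite('pics/s6.png',np.hstack([a,b]))"
```

```text
t [0.005 0.014 0.847] r [-0.002  0.002  0.006] 0.04808066585855248 22.95
```

View pics/s6.png

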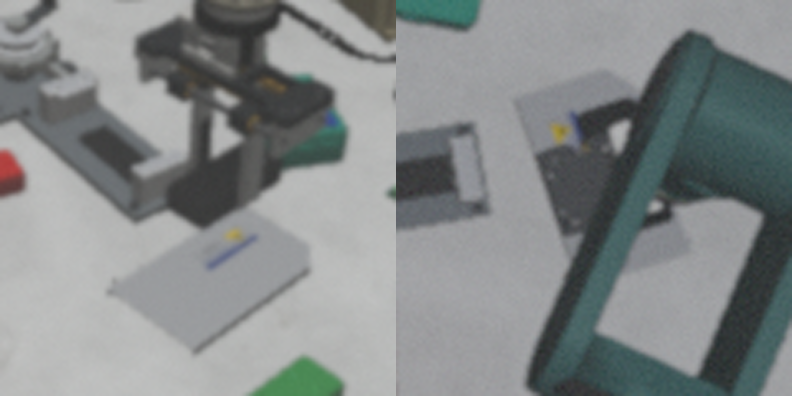

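The brick is held level above the cover plate and aligned with it. The plate is unobstructed. Lowering.

Emit:
drive_tool(deltas="0 0 0.2 0 0 0 30; 0 0.01 0.4 0 0 0 30; 0 0.01 0.55 0 0 0 30; 0 0.01 0.65 0 0 0 30; 0 0.01 0.7 0 0 0 30")

```text
time: 23.55
tool_pos: [0.5637, -0.1942, 0.0345]
ee_rot: [-3.141, 0.001, 0.333]
wrist_force: [-0.7, -0.4, -2.0]
width: 0.0481
finger_force: 30.0
```

Emit:
drive_tool(deltas="0 0 0.03 0 0 0 30; 0 0 0.06 0 0 0 30; 0 0 0.09 0 0 0 30; 0 0 0.11 0 0 0 30; 0 0 0.11 0 0 0 30")

```text
time: 24.05
tool_pos: [0.5641, -0.1945, 0.0244]
ee_rot: [-3.141, 0.0, 0.332]
wrist_force: [-0.7, 0.2, -1.7]
width: 0.0476
finger_force: 30.0
```

Emit:
drive_tool(deltas="0 0 0.02 0 0 0 30; 0 0 0.04 0 0 0 30; 0 0 0.055 0 0 0 30; 0 0 0.065 0 0 0 30; 0 0 0.065 0 0 0 30")

```text
time: 24.55
tool_pos: [0.564, -0.1944, 0.0177]
ee_rot: [-3.141, 0.0, 0.332]
wrist_force: [0.2, -1.0, -1.1]
width: 0.048
finger_force: 30.0
```

Emit:
drive_tool(deltas="0 0 0.01 0 0 0 30; 0 0 0.015 0 0 0 30; 0 0 0.02 0 0 0 30; 0 0 0.02 0 0 0 30")

```text
time: 24.95
tool_pos: [0.5642, -0.1945, 0.0161]
ee_rot: [3.142, -0.0, 0.332]
wrist_force: [-0.6, -0.7, -0.7]
width: 0.0474
finger_force: 30.0
```

Emit:
drive_tool(deltas="0 0 0.008 0 0 0 30; 0 0 0.015 0 0 0 30; 0 0 0.015 0 0 0 30; 0 0 0.015 0 0 0 30")

```text
time: 25.35
tool_pos: [0.5642, -0.1945, 0.016]
ee_rot: [3.141, -0.0, 0.332]
wrist_force: [-3.2, 2.4, 5.9]
width: 0.0476
finger_force: 30.0
```

In contact (6 N upward). Release and rise.

Emit:
drive_tool(deltas="0 0 0 0 0 0 52; 0 0 0 0 0 0 60; 0 0 0 0 0 0 75; 0 0 0 0 0 0 80; 0 0 0 0 0 0 80")

```text
time: 25.85
tool_pos: [0.5641, -0.1945, 0.0142]
ee_rot: [-3.141, 0.0, 0.332]
wrist_force: [-0.2, -0.3, -1.1]
width: 0.0786
finger_force: 0.0
```

Emit:
drive_tool(deltas="0 0 -0.15 0 0 0 80; 0 0 -0.4 0 0 0 80; 0 0 -0.7 0 0 0 80; 0 0 -1 0 0 0 80; 0 0 -1 0 0 0 80")

```text
time: 26.35
tool_pos: [0.5675, -0.196, 0.1217]
ee_rot: [3.133, -0.009, 0.332]
wrist_force: [1.0, -0.4, -0.5]
width: 0.0801
finger_force: 0.0
```

Emit:
drive_tool(deltas="-0.4 0 -0.4 0 0 0 80; -0.8 0 -0.8 0 0 0 80; -1 0 -1 0 0 0 80; -1 0 -1 0 0 0 80; -1 0 -1 0 0 0 80")

```text
time: 26.85
tool_pos: [0.4697, -0.2273, 0.2149]
ee_rot: [3.141, -0.002, 0.331]
wrist_force: [-0.1, 0.8, -1.0]
width: 0.0799
finger_force: 0.0
```

```bash
python3 -c "
from h import *
for c in('scene','top'):
    s=snapshot(c);save(s,c+'7')
a=cv2.resize(cv2.imread('pics/scene7.png')[170:320,210:370],None,fx=2.5,fy=2.5,interpolation=2);b=cv2.resize(cv2.imread('pics/top7.png')[140:290,260:420],None,fx=2.5,fy=2.5,interpolation=2)
cv2.imwrite('pics/s7.png',np.hstack([a,b]))
o=robot.get_obs();print(o['time'],o['width'],o['wrist_force'],o['tool_pos'])"
```

```text
26.95 0.08011593929536447 [-0.30552036 -0.04936376 -0.50926066] [ 0.46947344 -0.22641477  0.21242543]
```

View pics/s7.png

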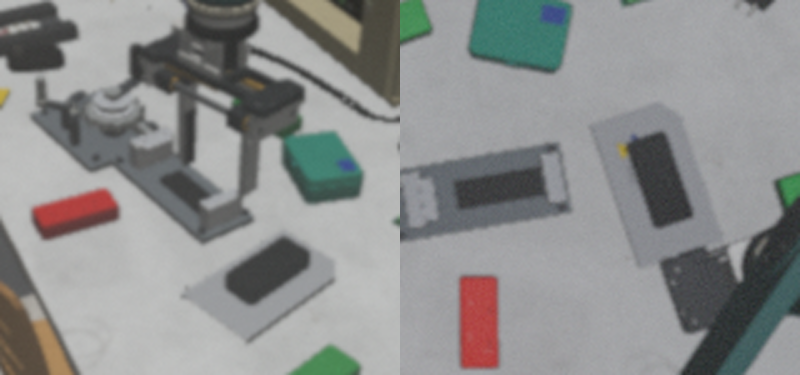

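The brick lies flat, wholly on the cover plate and lengthways along it (right crop (660,180)). The jaw is open and the pawl is off. Handing in.

```bash
python3 -c "
from h import *
print(robot.close_job())"
```

```text
the job is handed in; nothing more can be done
None
```

The job is handed in: the pawl is flicked off and staying off, the drum is eased to its stop with the jaw open (one regrip of the crank handle after it slipped in the fingers), and the black brick lies flat and lengthways on the cover plate; no verdict came back.

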